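Shift the pug mill from fast reverse to slow forward

TASK

The clay mixer on the bench is switched off with its gear lever in fast reverse, the gate slot with the blue dot. Push the red knob with your fingertips or the outside of your fingers, without gripping it, back to neutral, across the gate and fully home into slow forward, the slot with the green dot, without running into either of the other two gears on the way. Leave the lever there, and leave the clay maquette, the jar, the spray bottle and the wooden spatula where they are.

Things in the scene. Friction and masses are not known exactly. Their poses are not given: they have to be found in the camera images.
- mill: Clay pug mill, 0.86 m long, fixed. Origin: on the bench top under the middle of the green gear case (200 mm in x, 180 in y, 120 high). Axes, used below: x from the operator's (robot's) side to the far side, y along the machine from motor to barrel, z up. Hopper mouth: 0.2 m square, centred at y = +260 mm, top 265 mm up; motor (-y) 170 mm high. All else near the lever is below the gate plate.
- gate_centre (a point): Middle of the H-gate in the steel plate (110 x 110 mm) on the gear case: over the mill's origin, on the plate's upper face, 169 mm up. Two slots run along x, at y = -18 mm (fast) and y = +18 mm (slow), 16 mm wide, from x = -28 to +28 mm. The neutral channel joins them along y, 20 mm wide in x between two rounded tongues. Axes as the mill's.
- green_dot (a point): Centre of the green dot, 18 mm across, on the gate plate just beyond the slow-forward slot's end (+40.5 mm x, +18 mm y from the gate's middle). The other slot ends have dots too: yellow +x -y (fast forward), white -x +y (slow reverse), blue -x -y (fast reverse, where the lever starts).
- knob (a point): Centre of the lever's red ball knob, 46 mm across, on a straight round steel stem, 12 mm across. Pivot to knob centre 170 mm; the pivot is 105 mm above the mill's origin, 60 mm below the gate. Upright (neutral, midway), the knob's centre is 275 mm up; in a gear it is about 17 mm lower and about 57 mm in x and 46 mm in y off the middle.
- shift (a joint): Lever's swing along the slots, rad: 0 upright (neutral), + towards the mill's +x (forward), - towards -x (reverse). Slot ends stop it at about +-0.325. Friction only, 2 to 3 N at the knob, no spring: it stays where left. The lever can cross the gate only while this is within about 0.07 of 0; a sideways push from up to 0.12 off is guided in by the rounded tongues.
- cross (a joint): Lever's swing across the gate, rad: 0 midway, + towards the mill's +y (slow, barrel side), - towards -y (fast, motor side). In the fast slot about -0.29, in the slow slot about +0.29, with 0.03 of play either way. Same friction, no spring. The slot walls hold it while shift is far from 0.
- maquette: Small terracotta head-shaped maquette on a square wooden foot, 75 x 75 mm, 117 mm high, loose on the bench. Origin: middle of its underside.
- slip_jar: Clay-coloured jar with white lid, 68 mm across, 85 mm high, loose on the bench. Origin: middle of its underside.
- sprayer: Spray bottle, clear with a blue trigger head, 68 mm across, 190 mm high, loose on the bench. Origin: middle of its underside.
- spatula: Wooden modelling spatula, 168 mm long, 10 mm thick, lying along the mill's y on top of the gear case at its far (+x) edge, loose. Origin: at its middle, on its underside; x along its length.

How it is judged:
On the way, in this order (a step that is already met when the one before it is completed fails the run):
1. the lever is pushed out of fast reverse into neutral (value of joint shift above -0.12 rad and value of joint cross below 0 rad).
2. the lever is pushed across the gate to the slow side (value of joint cross above 0.2 rad and value of joint shift below 0.2 rad).
At the end, for the whole second after the job is handed in: The lever rests in slow forward (green dot): shift above 0.28 rad (stop at about 0.325) and cross above 0.2 rad; the four loose things are within 25 mm of where they stood (value of joint shift above 0.28 rad and value of joint cross above 0.2 rad and velocity of joint shift between -0.05 and 0.05 rad/s and distance of each of maquette, slip_jar, sprayer, spatula from where it was at the start of the episode below 0.025 m); the robot touches nothing.
It fails at once if the lever is gripped: opposite sides of the knob or stem are squeezed between the fingers (((contact force between the fingers and knob_near_side above 1 N or contact force between the fingers and stem_near_side above 1 N) and (contact force between the fingers and knob_far_side above 1 N or contact force between the fingers and stem_far_side above 1 N)) or ((contact force between the fingers and knob_left_side above 1 N or contact force between the fingers and stem_left_side above 1 N) and (contact force between the fingers and knob_right_side above 1 N or contact force between the fingers and stem_right_side above 1 N))).
It fails at once if the lever is pushed into fast forward or slow reverse on the way ((value of joint shift above 0.2 rad and value of joint cross below 0.1 rad) or (value of joint shift below -0.2 rad and value of joint cross above -0.1 rad)).
It fails at once if the maquette, jar, spray bottle or spatula is knocked, moved or lifted by more than 25 mm (distance of any of maquette, slip_jar, sprayer, spatula from where it was at the start of the episode above 0.025 m).
It also fails if it takes over 61 s, if anything falls off the work surface, if the arm or the gripper's body presses on something with over 40 N, if the wrist force passes 120 N, or if a joint passes its speed limit or range.

ROBOT

A 6-joint arm with a two-finger parallel gripper is mounted at the origin on the work surface. World frame = base frame: x ahead of the robot, y to its left, z up, the work surface at z = 0. Lengths are in m, angles in rad, forces in N, time in s.
With the tool pointing down it reaches from about 0.275 to 0.825 m from the base axis. Payload 5.2 kg.
Tool frame: the origin (TCP) lies on the centre line of the jaws, within the pads' length; the fingertips stand 14 mm ahead of it and the grasp point (between the pads) lies 5 mm behind it; z points along the fingers, y is the direction in which the jaws open and shut (so a half turn about z gives the same grasp; the last joint's range is limited). The gripper opens to 93 mm and grips with 3 to 60 N. Pads are 15 mm wide; open, the fingers measure 128 mm over their backs; the gripper's body (75 mm by 188 mm) begins 65 mm behind the grasp point.
Start: joints at [-1.483, 0.259, 1.535, -0, 1.348, -0.203], TCP at [0.158, -0.527, 0.194] pointing down, gripper open.
Joint ranges: [-3.14, 3.14], [-0.91, 2.08], [0.19, 2.58], [-1.22, 4.36], [0.22, 2.71], [-3.12, 3.12]. Speed limits (rad/s): [2.57, 2.57, 3.14, 3.14, 3.14, 3.14].

INTERFACE

Orientations are given as a rotation vector (axis times angle).
In Python, from workcell import telemetry, eyes, workorder gives the robot as it stands. The module is installed in compiled form; this text tells all that it offers.
- The arm moves only by the tool apply_moves, never from a script. Its argument "increments" is a list of rows, each a list of 5 numbers: the shift along the tool's x, y, z in mm, then the turn about the tool's z in rad, then the finger opening in mm, from 0 to 93. In form: [[x, y, z, spin, hand], ...]. A call has 1 to 5 rows; each row shifts and turns the commanded pose from where the row before left it, along the tool's axes as they then stand; what a row does not reach is not made up. A row lasts 1/12 s, in which the tool goes at most 41.7 mm and 7.16 degrees, less where a joint would pass 70% of its speed; a pose out of reach is approached as far as the arm can. A call is refused whole if a number of a shift passes 41.7 or a number of a turn 0.125, either way. A call with a gripper value outside its range is refused whole. The fingers move at their own pace and stop on an object; the grip force is fixed at half the most. Time passes only in rows, so rows that do not move let the fingers close. It gives the time, the measured TCP pose, the force and the opening at its end, in the units of the state.
- telemetry.read_state(): the state, without advancing time (a new reading comes with each control period).
- eyes.get_image(name): name is "scene" or "side" or "wrist"; returns a dict with "img" (384x512x3 uint8, red, green, blue), "range_z" (384x512 float32, m along the optical axis (not along the pixel's ray), 0 where there is no reading), "mtx" (3x3 intrinsics, pixels), "k1" (the pictures are not rectified: a ray, as slopes to the right and down, at radius r is drawn at 1 + k1 r^2 times it, then the intrinsics apply), "extrinsics" (4x4, takes a point from camera to world coordinates). Camera axes: x right, y up, looking along -z (the intrinsics and any distortion apply to the point x, -y, -z); pixel columns grow to the right and rows downward; lengths in m; the calibration is good to about 2 mm. A picture is of the moment at which its call begins.
- workorder.sign_off(): hands the job in, once; it reports no verdict.
The state is a dict: "time": time; "joints": joint angles; "dq": joint speeds; "joint_torque": joint torques, N m; "eef_pos": TCP position; "orientation": TCP orientation; "wrist_force": force on the tool from outside, world axes, zero at the start; "moment": the same for the moment, N m; "finger_gap": finger opening in m.
Only numpy, scipy, OpenCV 4.12 (cv2) and the standard library are available. Lean on these libraries where they do the work, as an engineer would, in place of code of your own. Each camera call takes 0.05 s, during which the arm holds its last target. There are 200 camera calls.

## Working session

There is one attempt and no reset: what is moved stays moved. The work goes in short steps, Python scripts to look and compute and a tool call to move; the robot and the scene stay as the last step left them, time stands still between calls to the robot, and variables do not carry over. Pictures are saved under pics/ and viewed, about 8 in all and at most 12, crops included, and the job is handed in when it is done.

Besides the shell and the picture viewer there is one more tool, called in YAML: its name, and indented under it one key for each argument. apply_moves: Moves the arm, as the interface text tells. Its arguments: {"type":"object","properties":{"increments":{"type":"array","items":{"type":"array","items":{"type":"number"}}}},"required":["increments"]}

```bash
mkdir -p pics; cat > h.py <<'E'
import numpy as np, cv2
from workcell import telemetry, eyes, workorder
def shot(n):
    d=eyes.get_image(n); return d
def cloud(d):
    h,w=d["range_z"].shape; K=d["mtx"]
    u,v=np.meshgrid(np.arange(w),np.arange(h))
    p=np.stack([u,v],-1).reshape(-1,1,2).astype(np.float64)
    s=cv2.undistortPoints(p,K,np.array([d["k1"],0,0,0.])).reshape(h,w,2)
    z=d["range_z"]; P=np.stack([s[...,0]*z,-s[...,1]*z,-z,np.ones_like(z)],-1)
    return (P@d["extrinsics"].T)[...,:3]
E
python3 - <<'E'
from h import *
a=shot("scene");b=shot("side")
np.savez("s0.npz",**{k+n:v for n,d in(("a",a),("b",b)) for k,v in d.items()})
cv2.imwrite("pics/a.png",a["img"][...,::-1]);cv2.imwrite("pics/b.png",b["img"][...,::-1])
print(a["extrinsics"],b["extrinsics"])
print(telemetry.read_state())
for d in (a,b):
    C=cloud(d);hsv=cv2.cvtColor(d["img"],cv2.COLOR_RGB2HSV);H,S,V=[hsv[...,i].astype(int) for i in range(3)]
    ok=d["range_z"]>0
    for n,m in (("red",((H<6)|(H>174))&(S>170)&(V>80)),("green",(H>45)&(H<80)&(S>120)),("blue",(H>100)&(H<125)&(S>140)),("yellow",(H>22)&(H<33)&(S>150))):
        k,l,st,c=cv2.connectedComponentsWithStats((m).astype(np.uint8))
        for i in range(1,k):
            if st[i,4]>15: print(n,st[i],c[i].round(1),np.median(C[(l==i)&ok],0).round(4))
E
```

```text
[[ 0.58684067 -0.65602572  0.4746033   1.13681838]
 [ 0.80957642  0.46504701 -0.35821405 -0.41691075]
 [ 0.01428478  0.59444221  0.80401145  1.09166924]
 [ 0.          0.          0.          1.        ]] [[ 0.93660968  0.17243005 -0.30500849  0.30656985]
 [-0.35016025  0.49109198 -0.79763178 -0.72446467]
 [ 0.01225154  0.8538715   0.52033966  0.65320256]
 [ 0.          0.          0.          1.        ]]
{'time': 0.1, 'joints': array([-1.48279113e+00,  2.59267383e-01,  1.53592435e+00,  9.17265334e-07,
        1.34797123e+00, -2.02785013e-01]), 'dq': array([-0.00064233, -0.00140589, -0.00261102, -0.00173289, -0.00123256,
        0.00039773]), 'joint_torque': array([ 3.16888785e-03, -4.38207757e+01, -2.84643906e+01,  7.22157257e-02,
        3.61616537e-02, -6.33266018e-05]), 'eef_pos': array([ 0.15767636, -0.52639595,  0.19322211]), 'orientation': array([-3.10689380e+00, -4.54937106e-01, -1.42813911e-04]), 'wrist_force': array([-0.44196511,  0.71808825, -0.22964489]), 'moment': array([-0.02001158, -0.00675838,  0.04057879]), 'finger_gap': 0.09299616136942766}
red [252 157  18  18 269
[... 396 characters left out ...]
[300.8 218. ] [0.7034 0.0447 0.1229]
blue [ 393    0   90   27 1231] [438.4   8.6] [0.2103 1.1657 0.0113]
blue [179 182  27  19 328] [193.6 191.2] [ 0.5127 -0.1489  0.185 ]
yellow [295 195   7   6  32] [297.8 197.5] [0.673  0.0518 0.1724]
red [257 152  19  20 292] [266.2 161.5] [ 0.5889 -0.0231  0.2691]
red [300 286  15  14 153] [307.  292.9] [ 0.6001 -0.2246  0.0739]
green [304 302   8   6  41] [307.3 304.3] [ 0.6065 -0.2226  0.0375]
blue [ 79  89  22  33 543] [ 89.1 105. ] [0.2033 1.1628 0.0507]
blue [  9  99  26  33 546] [ 21. 115.] [-0.0761  1.1366  0.0474]
blue [240 225  17  28 331] [247.7 238.4] [ 0.5019 -0.1498  0.1877]
yellow [283 178   6   4  16] [285.6 179.3] [0.6719 0.0511 0.1703]
```

View pics/a.png

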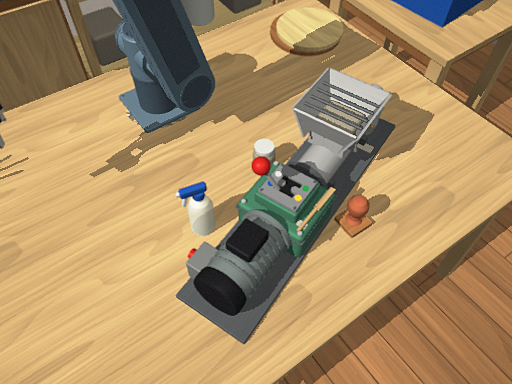

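View pics/b.png

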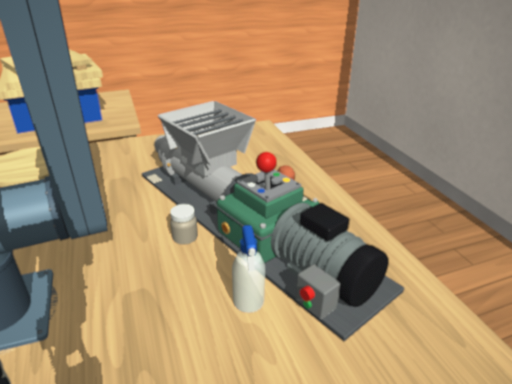

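The scene view shows the knob at (260,165), the dots around (290,190), and the hopper at (345,100). It also shows the sprayer at (197,205), the jar at (264,150), the maquette at (357,212) and the spatula at (318,210). The green to yellow dot spacing measures 35.8 mm against 36 mm given, so the mill yaw is about 20°.

```bash
cat >> h.py <<'E'
g=np.array([.660,.0853]);ye=np.array([.6725,.0515])
yv=(g-ye)/np.linalg.norm(g-ye); xv=np.array([yv[1],-yv[0]])
gc=(g+ye)/2-.0405*xv
def mill(p): p=np.asarray(p); d=p[:2]-gc; return np.round([d@xv*1e3,d@yv*1e3,p[2]*1e3],1)
def knob(n="scene"):
    d=shot(n);C=cloud(d);hsv=cv2.cvtColor(d["img"],cv2.COLOR_RGB2HSV).astype(int)
    m=((hsv[...,0]<6)|(hsv[...,0]>174))&(hsv[...,1]>170)&(hsv[...,2]>80)&(C[...,2]>.2)&(d["range_z"]>0)
    P=C[m]; A=np.c_[2*P,np.ones(len(P))]   # sphere fit, radius fixed by iterating
    from scipy.optimize import least_squares
    cam=d["extrinsics"][:3,3]; p0=P.mean(0); p0=p0+.015*(p0-cam)/np.linalg.norm(p0-cam)
    r=least_squares(lambda c:np.linalg.norm(P-c,axis=1)-.023,p0,loss="soft_l1",f_scale=.002)
    return r.x,len(P),d
E
python3 - <<'E'
from h import *
from scipy.spatial.transform import Rotation as Rn
print("yaw",np.degrees(np.arctan2(xv[1],xv[0])),gc)
for n in("scene","side"):
    c,k,_=knob(n);print(n,c.round(4),k,mill(c))
s=telemetry.read_state();print(mill(s["eef_pos"]))
R=Rn.from_rotvec(s["orientation"]).as_matrix();print(np.degrees(np.arctan2(R[1,0],R[0,0])))
for n,p in (("spr",(.51,-.15,.18)),):print(n,mill(p))
E
```

```text
yaw 20.295527069120176 [0.6282644  0.05435207]
scene [ 0.5945 -0.006   0.2616] 267 [-52.5 -44.9 261.6]
side [ 0.5948 -0.0074  0.2592] 291 [-52.8 -46.3 259.2]
[-642.9 -381.6  193.4]
16.66263712163196
spr [-181.8 -150.6  180. ]
```

apply_moves:
  increments:
    - [0, 0, -35, -0.062, 0]
    - [0, 0, -35, 0, 0]
    - [0, 0, -35, 0, 0]
    - [0, 0, -20, 0, 0]

```text
time: 0.53
eef_pos: [0.1578, -0.5277, 0.3229]
orientation: [3.088, 0.551, -0.001]
wrist_force: [-0.3, -0.4, 0.2]
finger_gap: 0.0709
```

apply_moves:
  increments:
    - [38, -24, 0, 0, 0]
    - [38, -24, 0, 0, 0]
    - [38, -24, 0, 0, 0]
    - [38, -24, 0, 0, 0]
    - [38, -24, 0, 0, 0]

```text
time: 0.95
eef_pos: [0.2852, -0.3599, 0.3188]
orientation: [-3.093, -0.55, -0.0]
wrist_force: [1.5, 0.1, -0.7]
finger_gap: 0.0372
```

apply_moves:
  increments:
    - [38, -24, 0, 0, 0]
    - [38, -24, 0, 0, 0]
    - [38, -24, 0, 0, 0]
    - [38, -24, 0, 0, 0]
    - [0, 0, 0, 0, 0]

```text
time: 1.37
eef_pos: [0.3895, -0.2231, 0.3193]
orientation: [-3.088, -0.564, -0.005]
wrist_force: [-0.2, -0.3, -0.3]
finger_gap: 0.0043
```

```bash
python3 - <<'E'
from h import *
s=telemetry.read_state();print(mill(s["eef_pos"]),s["orientation"],s["finger_gap"])
E
```

```text
[-320.2 -177.4  319.3] [-3.08843469 -0.56354428 -0.0047588 ] 0.004258155158627258
```

apply_moves:
  increments:
    - [38, -26, 0, 0, 0]
    - [38, -26, 0, 0, 0]
    - [38, -26, 0, 0, 0]
    - [38, -26, 0, 0, 0]
    - [38, -26, 0, 0, 0]

```text
time: 1.78
eef_pos: [0.5074, -0.0583, 0.3189]
orientation: [3.093, 0.55, -0.0]
wrist_force: [0.8, -0.9, 0.2]
finger_gap: 0.0001
```

apply_moves:
  increments:
    - [0, 0, 25, 0, 0]
    - [0, 0, 25, 0, 0]
    - [0, 0, 20, 0, 0]
    - [0, 0, 0, 0, 0]
    - [0, 0, 0, 0, 0]

```text
time: 2.2
eef_pos: [0.506, -0.0597, 0.2483]
orientation: [-3.092, -0.551, 0.004]
wrist_force: [-0.6, -1.2, 1.3]
finger_gap: 0.0005
```

```bash
python3 - <<'E'
from h import *
s=telemetry.read_state();print(mill(s["eef_pos"]),s["orientation"],s["finger_gap"],s["wrist_force"])
c,k,d=knob("side");print(mill(c),k)
cv2.imwrite("pics/c.png",cv2.resize(d["img"][80:280,160:400,::-1],None,fx=3,fy=3))
E
```

```text
[-154.2  -64.6  248.3] [-3.09166475 -0.5508919   0.00379013] 0.0004668193753235595 [-0.55018618 -1.21947189  1.32238989]
[-52.9 -46.2 259.2] 289
```

View pics/c.png

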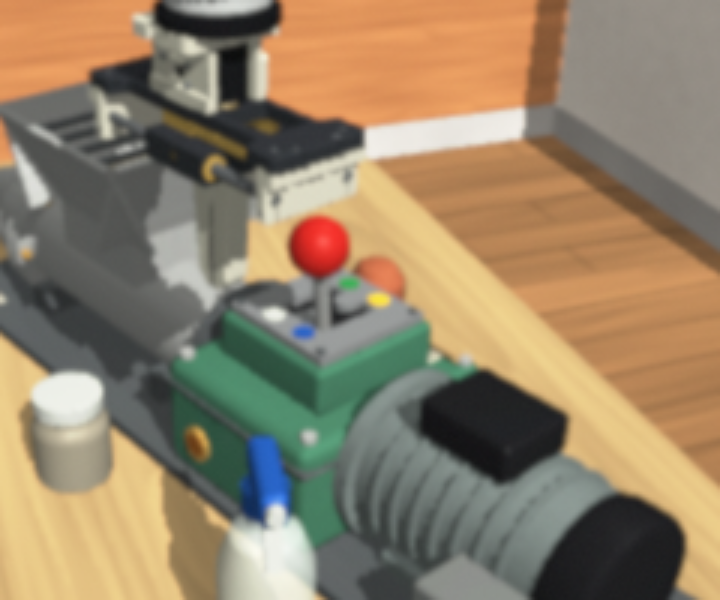

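The crop shows the knob at (320,247), the fingers to its left at (225,240) and clear of it, and the blue, white, green and yellow dots as described. Closing in on the knob's operator side now.

apply_moves:
  increments:
    - [25, -10, 0, 0, 0]
    - [25, -9, 0, 0, 0]
    - [8, 0, 0, 0, 0]
    - [0, 0, 0, 0, 0]

```text
time: 2.58
eef_pos: [0.5566, -0.0217, 0.2503]
orientation: [3.091, 0.553, 0.004]
wrist_force: [-0.8, -0.2, -0.8]
finger_gap: 0.0003
```

apply_moves:
  increments:
    - [8, 0, 0, 0, 0]
    - [8, 0, 0, 0, 0]
    - [8, 0, 0, 0, 0]
    - [8, 0, 0, 0, 0]
    - [0, 0, 0, 0, 0]

```text
time: 3.0
eef_pos: [0.5865, -0.0135, 0.2529]
orientation: [3.087, 0.548, 0.007]
wrist_force: [-4.7, -6.2, 15.1]
finger_gap: 0.0007
```

```bash
python3 - <<'E'
from h import *
s=telemetry.read_state();print(mill(s["eef_pos"]),s["wrist_force"])
for n in ("side","scene"):
  c,k,d=knob(n);print(mill(c),k)
E
```

```text
[-62.7 -49.1 252.9] [-4.71339759 -6.17208224 15.1150322 ]
[-40.5 -48.4 262.4] 227
[-40.1 -47.  264.4] 258
```

```bash
python3 - <<'E'
from h import *
d=shot("scene");e=shot("side")
i=cv2.resize(d["img"][90:250,180:400,::-1],(550,400),interpolation=cv2.INTER_CUBIC)
cv2.imwrite("pics/d.png",i);cv2.imwrite("pics/e.png",cv2.resize(e["img"][70:230,180:380,::-1],None,fx=3.5,fy=3.5))
w=shot("wrist");cv2.imwrite("pics/w.png",w["img"][...,::-1])
s=telemetry.read_state();print(mill(s["eef_pos"]),s["wrist_force"],s["moment"])
E
```

```text
[-63.4 -49.  252.7] [-4.35726652 -5.11759354 13.74363153] [-0.96197187  0.60680649 -0.04374029]
```

View pics/e.png

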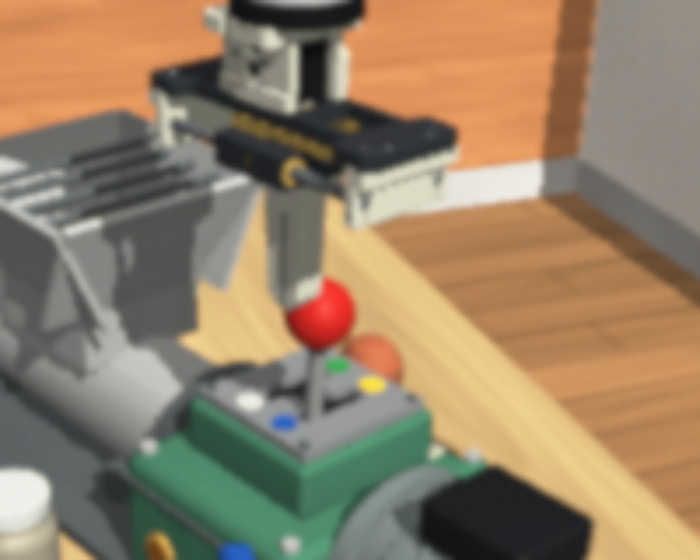

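View pics/w.png

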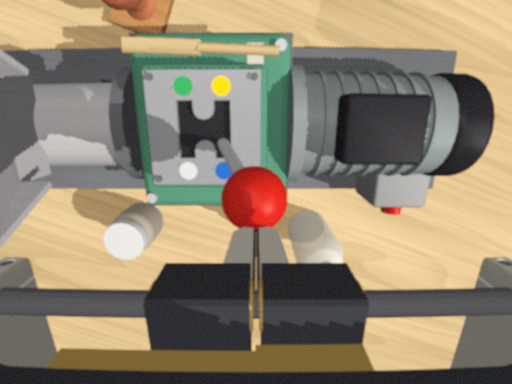

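The side crop shows the ball at (320,313), with the fingertips ending beside its upper half at about (295,300). That is higher than the telemetry implies. The wrist view shows the fingers behind the ball at (255,200). I'll check the tip height by depth.

```bash
python3 - <<'E'
from h import *
for n in("side","scene"):
    d=shot(n);C=cloud(d);M=np.c_[((C[...,:2]-gc)@np.array([xv,yv]).T).reshape(-1,2)*1e3,C[...,2].ravel()*1e3]
    hsv=cv2.cvtColor(d["img"],cv2.COLOR_RGB2HSV).reshape(-1,3)
    m=(d["range_z"].ravel()>0)&(abs(M[:,0]+60)<35)&(abs(M[:,1]+49)<35)&(M[:,2]>200)&(M[:,2]<330)&(hsv[:,1]<110)
    F=M[m]
    for z in range(200,330,10):
        q=F[(F[:,2]>=z)&(F[:,2]<z+10)]
        if len(q):print(n,z,len(q),q.min(0).round(),q.max(0).round())
E
```

```text
side 200 11 [-33. -38. 200.] [-25. -30. 209.]
side 210 15 [-37. -41. 210.] [-26. -32. 220.]
side 220 16 [-38. -45. 221.] [-30. -36. 230.]
side 230 7 [-43. -52. 230.] [-35. -41. 236.]
side 240 6 [-58. -65. 246.] [-43. -53. 249.]
side 270 8 [-74. -57. 276.] [-69. -45. 279.]
side 280 46 [-74. -65. 281.] [-59. -35. 290.]
side 290 71 [-74. -66. 290.] [-56. -34. 300.]
side 300 65 [-74. -67. 301.] [-56. -34. 310.]
side 310 74 [-75. -68. 310.] [-56. -34. 320.]
side 320 79 [-74. -68. 320.] [-55. -34. 330.]
scene 200 2 [-26. -36. 205.] [-26. -35. 210.]
scene 210 4 [-30. -39. 215.] [-26. -36. 220.]
scene 220 7 [-33. -41. 223.] [-25. -32. 230.]
scene 230 4 [-28. -43. 230.] [-27. -36. 235.]
scene 270 2 [-27. -35. 278.] [-26. -34. 279.]
scene 280 20 [-70. -62. 281.] [-37. -31. 290.]
scene 290 30 [-69. -64. 290.] [-53. -37. 300.]
scene 300 34 [-66. -66. 300.] [-52. -36. 310.]
scene 310 30 [-63. -65. 310.] [-52. -35. 319.]
scene 320 21 [-58. -65. 320.] [-52. -43. 330.]
```

Depth puts the tips at about z = 277 mm, against 239 mm from telemetry. The upward 15 N fits that, since the tip is riding on the ball's upper half. I'll back off, then measure the tip in the clear.

apply_moves:
  increments:
    - [-12, 0, 0, 0, 0]
    - [-20, 0, 0, 0, 0]
    - [-20, 0, 0, 0, 0]
    - [0, 0, 0, 0, 0]
    - [0, 0, 0, 0, 0]

```text
time: 3.77
eef_pos: [0.5359, -0.0292, 0.2496]
orientation: [3.093, 0.549, 0.002]
wrist_force: [-0.2, -0.3, 0.2]
finger_gap: 0.0009
```

```bash
cat >> h.py <<'E'
def tip():
    s=telemetry.read_state();t=mill(s["eef_pos"]);print("tcp",t,s["wrist_force"].round(1))
    for n in("side","scene"):
        d=shot(n);C=cloud(d);M=np.c_[((C[...,:2]-gc)@np.array([xv,yv]).T).reshape(-1,2)*1e3,C[...,2].ravel()*1e3]
        m=(d["range_z"].ravel()>0)&(abs(M[:,0]-t[0])<14)&(abs(M[:,1]-t[1])<25)&(M[:,2]>200)&(M[:,2]<330)
        F=M[m];print(n,len(F),F.min(0).round(),F.max(0).round(),np.sort(F[:,2])[:6].round())
        b=M[(d["range_z"].ravel()>0)&(abs(M[:,0]-t[0])<60)&(abs(M[:,1]-t[1])<100)&(abs(M[:,1]-t[1])>60)&(M[:,2]>285)]
        if len(b):print(" body low",np.sort(b[:,2])[[0,5]])
E
python3 - <<'E'
from h import *
tip()
c,k,d=knob("side");print(mill(c),k)
E
```

```text
tcp [-115.6  -46.4  249.6] [-0.2 -0.3  0.2]
side 378 [-127.  -66.  274.] [-106.  -30.  330.] [274. 274. 274. 275. 275. 275.]
 body low [357.96232458 358.5148468 ]
scene 158 [-122.  -64.  276.] [-103.  -30.  330.] [276. 276. 278. 278. 280. 280.]
 body low [360.13444494 360.87322122]
[-40.5 -48.5 262.3] 290
```

apply_moves:
  increments:
    - [0, 0, 20, 0, 0]
    - [0, 0, 18, 0, 0]
    - [20, 2, 0, 0, 0]
    - [10, 0, 0, 0, 0]
    - [0, 0, 0, 0, 0]

```text
time: 4.33
eef_pos: [0.567, -0.0196, 0.2106]
orientation: [-3.092, -0.553, -0.002]
wrist_force: [-0.4, -0.8, 0.3]
finger_gap: 0.0003
```

apply_moves:
  increments:
    - [8, 0, 0, 0, 0]
    - [8, 0, 0, 0, 0]
    - [8, 0, 0, 0, 0]
    - [0, 0, 0, 0, 0]

```text
time: 4.67
eef_pos: [0.5884, -0.0117, 0.2114]
orientation: [3.092, 0.552, 0.001]
wrist_force: [-2.0, -2.1, 1.7]
finger_gap: 0.0006
```

```bash
python3 - <<'E'
from h import *
tip()
for n in("side","scene"):
    c,k,d=knob(n);print(mill(c),k)
E
```

```text
tcp [-60.3 -48.2 211.4] [-2.  -2.1  1.7]
side 483 [-72. -72. 236.] [-46. -29. 318.] [236. 236. 236. 237. 238. 238.]
 body low [319.5731657  320.31607067]
scene 80 [-67. -66. 243.] [-46. -40. 307.] [243. 244. 244. 247. 248. 249.]
 body low [321.72475059 322.55574188]
[-28.6 -49.1 265.2] 129
[-28.5 -47.7 267. ] 269
```

Now the numbers agree: the tip is at z = 236 mm, the push is about 3 N, and the knob sits 32 mm ahead of the TCP. About 29 mm more brings it to neutral.

apply_moves:
  increments:
    - [8, 0, 0, 0, 0]
    - [8, 0, 0, 0, 0]
    - [8, 0, 0, 0, 0]
    - [5, 0, 0, 0, 0]
    - [0, 0, 0, 0, 0]

```text
time: 5.28
eef_pos: [0.6157, -0.0014, 0.2106]
orientation: [-3.092, -0.552, -0.001]
wrist_force: [-1.3, -0.0, 1.5]
finger_gap: 0.0005
```

```bash
python3 - <<'E'
from h import *
s=telemetry.read_state();print(mill(s["eef_pos"]),s["wrist_force"])
for n in("side","scene"):
    c,k,d=knob(n);print(n,mill(c),k)
E
```

```text
[-31.1 -47.9 210.6] [-1.34990576 -0.03547649  1.53696958]
side [-2.000e-01 -4.970e+01  2.669e+02] 123
scene [  1.1 -48.7 269.3] 275
```

apply_moves:
  increments:
    - [-25, 0, 0, 0, 0]
    - [0, 31, 0, 0, 0]
    - [0, 33, 0, 0, 0]
    - [28, 0, 0, 0, 0]
    - [29, 0, 0, 0, 0]

```text
time: 5.8
eef_pos: [0.667, -0.0533, 0.2112]
orientation: [3.094, 0.544, 0.001]
wrist_force: [0.0, -0.2, -0.0]
finger_gap: 0.0007
```

apply_moves:
  increments:
    - [0, -8, 0, 0, 0]
    - [0, -8, 0, 0, 0]
    - [0, -8, 0, 0, 0]
    - [0, -8, 0, 0, 0]
    - [0, 0, 0, 0, 0]

```text
time: 6.22
eef_pos: [0.6547, -0.0194, 0.2123]
orientation: [3.092, 0.553, 0.002]
wrist_force: [0.1, 0.6, 0.4]
finger_gap: 0.0004
```

```bash
python3 - <<'E'
from h import *
s=telemetry.read_state();print(mill(s["eef_pos"]),s["wrist_force"])
for n in("side","scene"):
    c,k,d=knob(n);print(n,mill(c),k)
E
```

```text
[ -0.8 -78.4 212.3] [0.14749154 0.59689396 0.38160702]
side [  0.6 -39.9 269.8] 188
scene [ 27.7 -60.3 293.7] 38
```

apply_moves:
  increments:
    - [0, -9, 0, 0, 0]
    - [0, -9, 0, 0, 0]
    - [0, -9, 0, 0, 0]
    - [0, -9, 0, 0, 0]
    - [0, -9, 0, 0, 0]

```text
time: 6.73
eef_pos: [0.6395, 0.0224, 0.2111]
orientation: [-3.093, -0.551, -0.0]
wrist_force: [0.8, -3.1, 2.7]
finger_gap: 0.0009
```

```bash
python3 - <<'E'
from h import *
s=telemetry.read_state();print(mill(s["eef_pos"]),s["wrist_force"])
for n in("side",):
    c,k,d=knob(n);print(n,mill(c),k)
E
```

```text
[ -0.5 -33.9 211.1] [ 0.8240403  -3.09086137  2.74414453]
side [  1.    4.5 274.7] 171
```

apply_moves:
  increments:
    - [0, -9, 0, 0, 0]
    - [0, -9, 0, 0, 0]
    - [0, -9, 0, 0, 0]
    - [0, -9, 0, 0, 0]
    - [0, -6, 0, 0, 0]

```text
time: 7.2
eef_pos: [0.6245, 0.0623, 0.2103]
orientation: [-3.092, -0.552, 0.002]
wrist_force: [0.7, -1.2, -1.5]
finger_gap: 0.0005
```

```bash
python3 - <<'E'
from h import *
s=telemetry.read_state();print(mill(s["eef_pos"]),s["wrist_force"])
for n in("side",):
    c,k,d=knob(n);print(n,mill(c),k)
E
```

```text
[ -0.8   8.8 210.3] [ 0.73908597 -1.24195914 -1.53514234]
side [  1.   47.3 268.3] 148
```

apply_moves:
  increments:
    - [0, 25, 0, 0, 0]
    - [-33, 0, 0, 0, 0]
    - [-33, 0, 0, 0, 0]
    - [0, -32, 0, 0, 0]
    - [0, -31, 0, 0, 0]

```text
time: 7.67
eef_pos: [0.5489, 0.0727, 0.2106]
orientation: [-3.093, -0.544, 0.002]
wrist_force: [0.5, 0.0, 0.4]
finger_gap: 0.0002
```

apply_moves:
  increments:
    - [10, 0, 0, 0, 0]
    - [10, 0, 0, 0, 0]
    - [9, 0, 0, 0, 0]
    - [9, 0, 0, 0, 0]
    - [9, 0, 0, 0, 0]

```text
time: 8.08
eef_pos: [0.5954, 0.0895, 0.2106]
orientation: [3.093, 0.55, -0.002]
wrist_force: [-2.4, -0.6, 0.9]
finger_gap: 0.0001
```

```bash
python3 - <<'E'
from h import *
s=telemetry.read_state();print(mill(s["eef_pos"]),s["wrist_force"])
for n in("side","scene"):
    c,k,d=knob(n);print(n,mill(c),k)
E
```

```text
[-18.7  44.4 210.6] [-2.3842572  -0.63376348  0.92266281]
side [ 13.2  47.8 267.2] 71
scene [ 15.2  49.4 269.6] 245
```

Knob is at x = +14 mm on the slow side, moving as planned. About 42 mm remains to the stop.

apply_moves:
  increments:
    - [9, 0, 0, 0, 0]
    - [9, 0, 0, 0, 0]
    - [9, 0, 0, 0, 0]
    - [6, 0, 0, 0, 0]
    - [0, 0, 0, 0, 0]

```text
time: 8.6
eef_pos: [0.6268, 0.1018, 0.2105]
orientation: [-3.092, -0.552, -0.001]
wrist_force: [-0.5, -0.3, 0.2]
finger_gap: 0.0003
```

apply_moves:
  increments:
    - [4, 0, 0, 0, 0]
    - [3, 0, 0, 0, 0]
    - [3, 0, 0, 0, 0]
    - [0, 0, 0, 0, 0]

```text
time: 8.93
eef_pos: [0.634, 0.1045, 0.2105]
orientation: [3.093, 0.551, -0.004]
wrist_force: [-4.3, -0.8, -1.5]
finger_gap: 0.001
```

```bash
python3 - <<'E'
from h import *
s=telemetry.read_state();print(mill(s["eef_pos"]),s["wrist_force"])
for n in("side","scene"):
    c,k,d=knob(n);print(n,mill(c),k)
E
```

```text
[ 22.8  45.1 210.5] [-4.25369982 -0.80379017 -1.45335488]
side [ 53.7  45.6 259.9] 107
scene [ 54.2  46.8 261.8] 254
```

apply_moves:
  increments:
    - [2, 0, 0, 0, 0]
    - [2, 0, 0, 0, 0]
    - [0, 0, 0, 0, 0]

```text
time: 9.28
eef_pos: [0.6354, 0.105, 0.2103]
orientation: [3.092, 0.551, -0.012]
wrist_force: [-12.5, -3.8, 1.3]
finger_gap: 0.0005
```

```bash
python3 - <<'E'
from h import *
s=telemetry.read_state();print(mill(s["eef_pos"]),s["wrist_force"])
c,k,d=knob("scene");print(mill(c),k)
E
```

```text
[ 24.3  45.1 210.3] [-12.4787649   -3.82405543   1.33405831]
[ 55.8  46.6 261. ] 257
```

The force has jumped to 13 N with the knob at 56 mm, so it's at the stop. Retreating and lifting clear.

apply_moves:
  increments:
    - [-15, 0, 0, 0, 0]
    - [-30, 0, 0, 0, 0]
    - [-30, 0, 0, 0, 0]
    - [-30, 0, -30, 0, 0]
    - [-10, 0, -40, 0, 0]

```text
time: 9.75
eef_pos: [0.526, 0.0664, 0.2778]
orientation: [-3.091, -0.551, 0.013]
wrist_force: [0.5, -0.3, 0.2]
finger_gap: 0.0005
```

apply_moves:
  increments:
    - [-20, 0, -20, 0, 0]
    - [0, 0, 0, 0, 0]
    - [0, 0, 0, 0, 0]

```text
time: 10.0
eef_pos: [0.5136, 0.0596, 0.303]
orientation: [3.092, 0.55, 0.011]
wrist_force: [1.2, 0.3, -0.2]
finger_gap: 0.0003
```

```bash
python3 - <<'E'
from h import *
s=telemetry.read_state();print(mill(s["eef_pos"]),s["wrist_force"],abs(s["dq"]).max())
z=np.load("s0.npz")
for n,o in(("scene","a"),("side","b")):
    c,k,d=knob(n);print(n,mill(c),k)
    cv2.imwrite(f"pics/f{n}.png",np.hstack([x[80:270,150:400,::-1] for x in (z["img"+o],d["img"])]).repeat(1,0))
E
```

```text
[-105.7   44.7  303. ] [ 1.16862077  0.34122499 -0.19451753] 0.05589584435107703
scene [ 55.8  46.6 261.1] 261
side [ 55.5  45.1 258.9] 206
```

View pics/fscene.png

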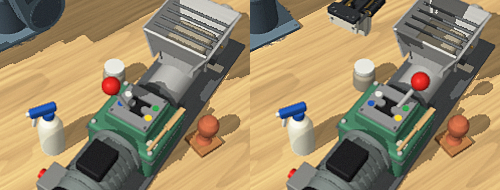

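View pics/fside.png

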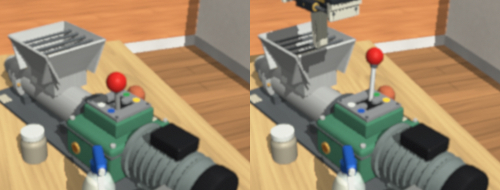

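The before/after pairs show the knob moved from (110,86) to (420-250=170,80), over the green dot. The jar, sprayer, maquette and spatula haven't moved, and the gripper is clear.

```bash
python3 -c "
from h import *
print(workorder.sign_off())"
```

```text
the job is handed in; nothing more can be done
None
```

I moved the lever from fast reverse to neutral, across the gate and fully home into slow forward, then handed the job in after about 10 s of robot time. I pushed only with the outside of the closed fingers and never gripped the knob. The sign-off gave no verdict.

**Last checks**
- **Lever:** with the arm backed off, both cameras put the knob at about x +56, y +46 mm from the gate centre, 260 mm up. That is about 0.32 rad of shift, at the stop. The push force also jumped to about 13 N at the end of the slot.
- **Loose things:** before and after pictures, compared by eye, show the maquette, jar, sprayer and spatula where they stood. I did not measure them.
- **Robot:** the gripper was clear of everything and the wrist force was near zero.

**Disagreement:** the TCP height read about 38 mm lower than the cameras showed, so my first push touched the upper side of the knob, with about 15 N upward. It moved the knob about 12 mm the right way, still in the fast slot. I backed off, trusted the camera height and lowered the tool. After that the contact positions and push forces were as expected.

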